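# Tip shortbread from the flap-front caddy into the dish

### The arm

A 6-joint arm with a two-finger parallel gripper is mounted at the origin on the work surface. World frame = base frame: x ahead of the robot, y to its left, z up, the work surface at z = 0. Lengths are in m, angles in rad, forces in N, time in s.
With the tool pointing down it reaches from about 0.35 to 1 m from the base axis. Payload 7.1 kg.
Tool frame: the origin (TCP) lies midway between the tips of the shut fingers; the grasp point (between the pads) lies 19 mm behind it (robot.hold_point_z is the distance from the TCP to the grasp point, in m); z points along the fingers, x is the direction in which the jaws open and shut, and the axes are right-handed (so a half turn about z gives the same grasp; the last joint's range is limited). The gripper opens to 85 mm and grips with 20 to 120 N. Pads are 22 mm wide; open, the fingers measure 114 mm over their backs; the gripper's body (76 mm by 85 mm) begins 54 mm behind the grasp point. The pads swing forward as they close: fully open they stand 13 mm farther back than shut.
Start: joints at [-1.163, 0.423, 1.63, -0, 1.089, -0.019], TCP at [0.259, -0.569, 0.231] pointing down, gripper open.
Joint ranges: [-3, 3], [-0.9, 2.11], [0.09, 2.58], [-1.31, 4.45], [0.11, 2.69], [-2.54, 2.54]. Speed limits (rad/s): [2.39, 2.39, 3.01, 3.14, 3.14, 3.14].

### API

Orientations are given as a 3x3 rotation matrix whose columns are the frame's x, y, z axes.
In Python, from cell import robot gives the robot as it stands.
- The arm moves only by the tool apply_moves, never from a script. Its argument "motion" is a list of rows, each a list of 2 entries, a list of its own where there are three numbers: the shift along the tool's x, y, z in cm, then the turn, a rotation vector about the tool's x, y, z in degrees. A call has 1 to 5 rows; each row shifts and turns the commanded pose from where the row before left it, along the tool's axes as they then stand; what a row does not reach is not made up. A row lasts 1/8 s, in which the tool goes at most 62.5 mm and 10.7 degrees, less where a joint would pass 70% of its speed; a pose out of reach is approached as far as the arm can. A call is refused whole if a number of a shift passes 6.25 or a number of a turn 10.7, either way. A call with a gripper value outside its range is refused whole. "fingers" is the finger opening in cm, from 0 to 8.54, set as the call begins (left out, the last holds). The fingers move at their own pace and stop on an object; "grip_force" is the grip in N (left out, the last holds). Time passes only in rows, so rows that do not move let the fingers close. It gives the time, the measured TCP pose, the force and the opening at its end, in the units of the state.
- robot.read_state(): the state, without advancing time (a new reading comes with each control period).
- robot.grab_frame(name): name is "side" or "top"; returns a dict with "img" (400x640x3 uint8, blue, green, red), "fx", "fy", "cx", "cy" (pixels), "world_to_cam" (4x4, takes a point from world to camera coordinates). Camera axes: x right, y down, z forward; pixel columns grow to the right and rows downward; lengths in m; the calibration is good to about 2 mm. A picture is of the moment at which its call begins. There is no depth.
- robot.sign_off(): hands the job in, once; it reports no verdict.
The state is a dict: "time_s": time; "q": joint angles; "dq": joint speeds; "effort": joint torques, N m; "position": TCP position; "orientation": TCP orientation; "wrist_force": force on the tool from outside, world axes, zero at the start; "torque": the same for the moment, N m; "opening": finger opening in m.
Only numpy, scipy, OpenCV 4.12 (cv2) and the standard library are available. Lean on these libraries where they do the work, as an engineer would, in place of code of your own. Each camera call takes 0.05 s, during which the arm holds its last target.

### The job

Slide the round slate-blue dish up to the caddy so that it lies under the mouth, then push the caddy's wooden hoop from behind to tip the caddy just far enough (never past 45 degrees) that the flap swings open and all three shortbread fingers slide out and lie in the dish, clear of the caddy. Let the caddy settle back level with its flap shut; do not touch the shortbread, and leave the other things on the table where they are.

Things in the scene. Friction and masses are not known exactly. Their poses are not given: they have to be found in the camera images.
- stand: oak stand of the tip-up biscuit caddy, fixed. Origin at table height under its middle; -x points the way the caddy's mouth looks, y along the pivot, z up. Base plate 130 x 136 mm, 14 mm thick, from x = -55 to +75 mm; two cheeks at x = -55 to -35 mm, y = +-56 to +-66 mm, 91 mm tall, hold the pivot pins
- mouth (a point): middle of the lower lip of the caddy's mouth, moves with it. The sage-green caddy has a clear roof; level, it spans x = -67 to +63 mm, y = +-48 mm, z = 56 to 146 mm in the stand's frame (upper face of its floor at 64 mm). A wooden flap 94 mm wide, 76 mm tall hangs over its open front from a hinge along the top front edge
- caddy (a joint): tilt of the caddy about its front pivot, rad: 0 = level (resting on the stand), grows as its back rises and its mouth goes down, stop at 1.1. It weighs about 0.5 kg and falls back to level by itself when let go below about 0.9; a push of 2 to 5 N on the hoop tips it. The biscuits slide out somewhere between 0.2 and 0.5
- flap (a joint): opening of the flap relative to the caddy, rad: 0 = shut; it hangs freely, swings open by itself as the caddy tips, is pushed by the biscuits too, and falls shut when the caddy is level again
- handle (a point): middle of the cross bar of the wooden hoop on the caddy's roof, at its back; moves with it. Level, it lies at x = +55 mm, z = 188 mm in the stand's frame. The bar is 12 mm thick, 74 mm long, along the stand's y; 36 mm free height below it; nothing behind it (stand's +x side)
- pivot (a point): the caddy's pivot axis (along the stand's y), at x = -45 mm, z = 68 mm in the stand's frame; fixed
- landing (a point): a point on the table 160 mm before the stand's origin, in front of the mouth: with the dish's centre here (its near edge 5 mm from the stand's base) biscuits slide into it; 20 mm off in any direction still serves
- dish: loose round slate-blue dish of smooth glazed stoneware, 200 mm across at the rim (192 mm at the foot), 28 mm tall, wall 9 mm thick, floor 6 mm thick, 0.45 kg; it slides on the table when its rim is pushed. Origin at the centre of its underside, z up
- biscuit0: golden shortbread finger, 72 x 22 x 13 mm, about 22 g, in one layer inside the caddy at the start, its long side (its x axis) pointing to the mouth; origin at the centre of its underside
- biscuit1: golden shortbread finger, 72 x 22 x 13 mm, about 22 g, in one layer inside the caddy at the start, its long side (its x axis) pointing to the mouth; origin at the centre of its underside
- biscuit2: golden shortbread finger, 72 x 22 x 13 mm, about 22 g, in one layer inside the caddy at the start, its long side (its x axis) pointing to the mouth; origin at the centre of its underside
- teapot: bystander, to be left where it is: white ceramic teapot, 145 mm across, 190 mm tall to the top of its wooden hoop handle; origin at the centre of its underside
- mug: bystander, to be left where it is: glass mug, 76 mm across, 95 mm tall; origin at the centre of its underside
- tea_jar: bystander, to be left where it is: amber glass jar with a wooden cap, 72 mm across, 120 mm tall; origin at the centre of its underside
- jug: bystander, to be left where it is: blue ceramic mug, 68 mm across, 85 mm tall; origin at the centre of its underside
- candle: bystander, to be left where it is: terracotta-coloured candle, 72 mm across, 70 mm tall; origin at the centre of its underside
- tin: bystander, to be left where it is: yellow tin, 85 x 120 x 100 mm tall; origin at the centre of its underside
- spoon: bystander, to be left where it is: steel spoon with handle, 150 mm long, lying flat; origin under its middle

How it is judged:
By the outcome, as a careful person would: the job done as asked, in the order asked, and still so for the second after the job is handed in, with the robot touching nothing.
It also fails if it takes over 64 s, if anything falls off the work surface, if the arm or the gripper's body presses on something with over 40 N, if the wrist force passes 120 N, or if a joint passes its speed limit or range.

## Working session

There is one attempt and no reset: what is moved stays moved. The work goes in short steps, Python scripts to look and compute and a tool call to move; the robot and the scene stay as the last step left them, time stands still between calls to the robot, and variables do not carry over. Pictures are saved under pics/ and viewed, and the job is handed in when it is done.

Besides the shell and the picture viewer there is one more tool, called after "Call:" by a JSON object that holds its "op" and its "data". apply_moves: Moves the arm, as the interface text tells. Its arguments: {"type":"object","properties":{"motion":{"type":"array","items":{"type":"array"}},"fingers":{"type":"number"},"grip_force":{"type":"number"}},"required":["motion"]}

```bash
ls; mkdir -p pics; cat > h.py <<'E'
import numpy as np, cv2, pickle
from cell import robot
def snap(tag):
    fs={}
    for n in("side","top"):
        f=robot.grab_frame(n); fs[n]=f; cv2.imwrite(f"pics/{tag}_{n}.png",f["img"])
    pickle.dump(fs,open(f"pics/{tag}.pkl","wb")); return fs
def load(tag): return pickle.load(open(f"pics/{tag}.pkl","rb"))
def ray(f,u,v):
    T=np.array(f["world_to_cam"]);R=T[:3,:3];c=-R.T@T[:3,3]
    d=R.T@np.array([(u-f["cx"])/f["fx"],(v-f["cy"])/f["fy"],1]);return c,d/np.linalg.norm(d)
def onz(f,u,v,z):
    c,d=ray(f,u,v);return c+d*(z-c[2])/d[2]
def proj(f,p):
    T=np.array(f["world_to_cam"]);q=T[:3,:3]@np.array(p)+T[:3,3];return np.array([f["fx"]*q[0]/q[2]+f["cx"],f["fy"]*q[1]/q[2]+f["cy"]])
def tri(f1,p1,f2,p2):
    c1,d1=ray(f1,*p1);c2,d2=ray(f2,*p2)
    A=np.stack([d1,-d2],1);t=np.linalg.lstsq(A,c2-c1,rcond=None)[0]
    a,b=c1+t[0]*d1,c2+t[1]*d2;return (a+b)/2,np.linalg.norm(a-b)
E
python3 - <<'E'
from h import *
fs=snap("a")
for n,f in fs.items(): print(n,f["fx"],f["cx"],ray(f,320,200))
s=robot.read_state();print(s)
E
```

```text
pics
side 480.8591151648525 322.03231201312116 (array([-0.25894909,  0.90795889,  0.88421822]), array([ 0.56061084, -0.63541976, -0.53099643]))
top 382.1410233964392 318.3784918226526 (array([ 0.32854552, -0.01960134,  1.53946807]), array([ 0.17676286, -0.0118955 , -0.98418158]))
{'time_s': 0.1, 'q': array([-1.16302326e+00,  4.23746492e-01,  1.63060255e+00, -2.04586321e-06,
        1.08864016e+00, -1.89801719e-02]), 'dq': array([ 0.00101901, -0.00031323, -0.00224451,  0.00031597, -0.00141896,
        0.00139033]), 'effort': array([ 3.81565433e-04, -5.58422399e+01, -2.82444012e+01, -4.95948541e-05,
        2.96604143e-03,  1.10035245e-05]), 'position': array([ 0.2585348 , -0.56847312,  0.23063897]), 'orientation': array([[ 4.13917895e-01, -9.10314049e-01, -5.55487257e-04],
       [-9.10313147e-01, -4.13918267e-01,  1.28132053e-03],
       [-1.39633041e-03, -2.46941453e-05, -9.99999025e-01]]), 'wrist_force': array([ 0.09881977, -0.05658729,  0.69345431]), 'torque': array([ 0.00268226,  0.04479165, -0.02905763]), 'opening': 0.08524411110208818}
```

View pics/a_side.png

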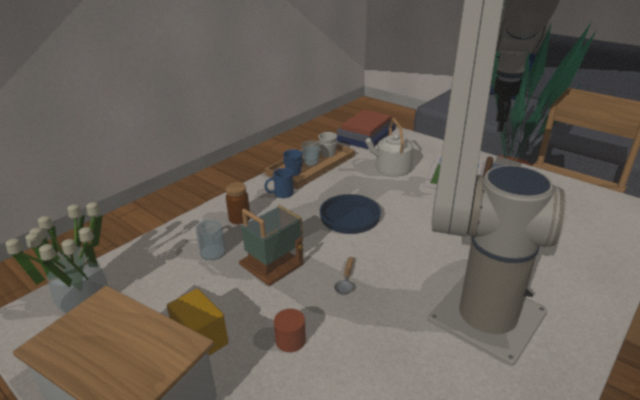

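View pics/a_top.png

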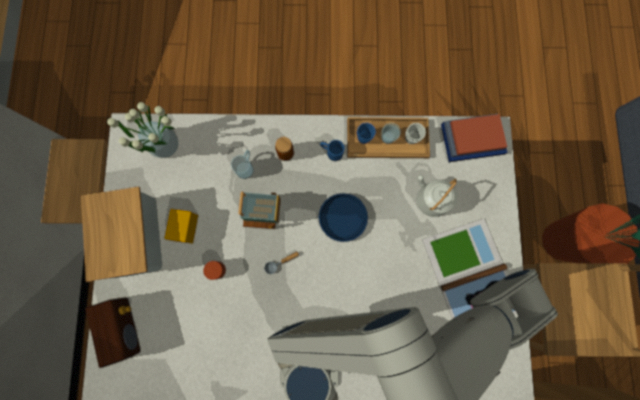

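The top view shows the caddy around (261,208) with the dish at (343,217). The mug is at (241,163), the jar at (284,148), the spoon at (282,262) and the candle at (214,270). I'll zoom in.

```bash
python3 - <<'E'
from h import *
fs=load("a")
t=fs["top"]["img"][130:290,190:390]; cv2.imwrite("pics/a_topz.png",cv2.resize(t,None,fx=4,fy=3.75,interpolation=cv2.INTER_CUBIC) if 0 else cv2.resize(t,(750,600),interpolation=cv2.INTER_CUBIC))
t=fs["side"]["img"][160:320,190:390]; cv2.imwrite("pics/a_sidez.png",cv2.resize(t,(750,600),interpolation=cv2.INTER_CUBIC))
E
```

```text
(no output)
```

View pics/a_topz.png

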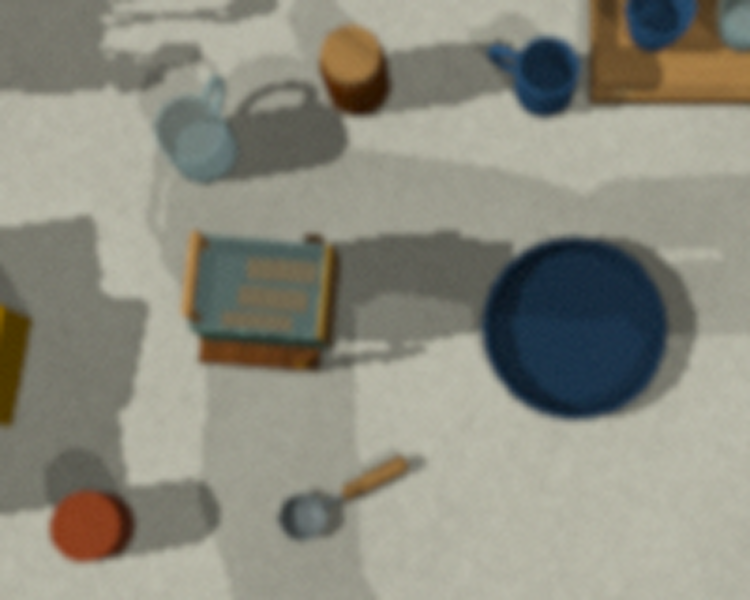

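View pics/a_sidez.png

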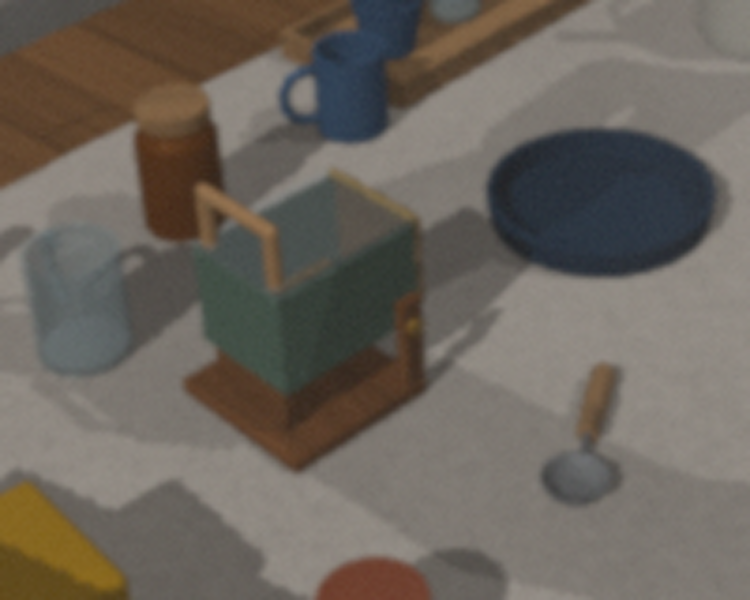

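```bash
python3 - <<'E'
from h import *
fs=load("a");S,T=fs["side"],fs["top"]
sz=lambda u,v:((u+.5)/3.75+190-.5,(v+.5)/3.75+160-.5)
tz=lambda u,v:((u+.5)/3.75+190-.5,(v+.5)/3.75+130-.5)
P=lambda *a:print(*[np.round(x,4) if not isinstance(x,str) else x for x in a])
# base corners (bottom z=0), back-left, near, right
c1=onz(S,*sz(187,388),.007)[:2];c2=onz(S,*sz(297,469),0)[:2];c3=onz(S,*sz(425,392),.007)[:2]
P("base",c1,c2,c3,np.linalg.norm(c1-c2),np.linalg.norm(c3-c2))
# bar ends
e1=tri(S,sz(202,190),T,tz(196,236));e2=tri(S,sz(271,232),T,tz(188,316))
P("bar",*e1,*e2,np.linalg.norm(e1[0]-e2[0]))
# top front edge ends of the flap
f1=tri(S,sz(333,173),T,tz(333,242));f2=tri(S,sz(415,220),T,tz(324,340))
P("flap",*f1,*f2,np.linalg.norm(f1[0]-f2[0]))
# base in top view: low-x edge corners
P("basetop",onz(T,*tz(201,362),0.014),onz(T,*tz(320,367),0.014))
# dish
hsv=cv2.cvtColor(T["img"],cv2.COLOR_BGR2HSV)
m=cv2.inRange(hsv,(95,90,20),(125,255,255));n,l,st,ce=cv2.connectedComponentsWithStats(m)
i=l[217,343];P("dish px",st[i],ce[i])
cs,_=cv2.findContours((l==i).astype(np.uint8),cv2.RETR_EXTERNAL,cv2.CHAIN_APPROX_NONE)
pts=np.array([onz(T,*p[0],.028)[:2] for p in max(cs,key=len)]);(c,r)=cv2.minEnclosingCircle(pts.astype(np.float32));P("dish",c,r,pts.mean(0))
hs=cv2.cvtColor(S["img"],cv2.COLOR_BGR2HSV);m=cv2.inRange(hs,(95,90,10),(125,255,255));n,l,st,ce=cv2.connectedComponentsWithStats(m);i=l[215,350];P("side",st[i],ce[i])
x,y,w,h,_=st[i];P(onz(S,x,y+h*.42,.028),onz(S,x+w-1,y+h*.42,.028))
# others
for nm,u,v,z in[("mug",205,150,0.0),("mugtop",183,125,.095),("jarcap",352,55,.12),("jugtop",552,70,.085),("candle",90,525,.07),("spoon",305,515,.01),("spoon end",425,460,.01)]: P(nm,onz(T,*tz(u,v),z))
for p in[(180,225)]:P("tin",onz(T,*p,.1))
P("teapot",onz(T,438,195,.1))
E
```

```text
base [0.6239 0.2595] [0.5    0.2642] [0.481  0.1478] 0.124 0.1179
bar [0.5962 0.2446 0.1909] 0.0003 [0.5193 0.2496 0.1912] 0.0012 0.077
flap [0.5998 0.1175 0.1405] 0.0031 [0.5035 0.1255 0.1424] 0.0019 0.0967
basetop [0.4944 0.2688 0.014 ] [0.4897 0.1418 0.014 ]
dish px [ 319  194   48   47 1764] [342.8974 217.051 ]
dish [ 0.5329 -0.1293] 0.0959 [ 0.5324 -0.1291]
side [     0      0    640    400 255228] [319.5231 199.6112]
[1.7478 0.4845 0.028 ] [-0.1195 -1.0257  0.028 ]
mug [0.7311 0.2759 0.    ]
mugtop [0.7329 0.2815 0.095 ]
jarcap [0.8017 0.1052 0.12  ]
jugtop [ 0.7983 -0.1032  0.085 ]
candle [0.3229 0.3636 0.07  ]
spoon [0.334  0.1543 0.01  ]
spoon end [0.3919 0.0288 0.01  ]
tin [0.4883 0.4908 0.1   ]
teapot [ 0.6092 -0.4908  0.1   ]
```

The bar, flap and base measurements agree with the given sizes: bar 77 mm at z 0.191, flap 97 mm at z 0.141. The stand origin comes out near (0.555, 0.190), with its +x along (0.055, 0.998). That puts the landing point near (0.546, 0.030), and the dish is at (0.532, -0.129). I'll write a helper that gives the displacements in tool axes.

```bash
cat >> h.py <<'E'
from scipy.spatial.transform import Rotation as Ro
def plan(p,xang,n,R0=None,p0=None,dec=2):
    """rows from the present pose to TCP p, pointing down with tool x at xang deg in world"""
    s=robot.read_state();P=np.array(s["position"]) if p0 is None else p0;R=np.array(s["orientation"]) if R0 is None else R0
    a=np.radians(xang);x=np.array([np.cos(a),np.sin(a),0]);z=np.array([0,0,-1.]);G=np.stack([x,np.cross(z,x),z],1)
    w=Ro.from_matrix(R.T@G).as_rotvec();out=[];d=(np.array(p)-P)/n
    for k in range(n):
        sh=np.round(R.T@d*100,dec);tw=np.round(np.degrees(w)/n,1);out.append([sh.tolist(),tw.tolist()]);
        P=P+R@sh/100;R=R@Ro.from_rotvec(np.radians(tw)).as_matrix()
    for o in out:print(o)
    print(P);return P,R
def st():
    s=robot.read_state();print("t",round(s["time_s"],2),"p",np.round(s["position"],4),"F",np.round(s["wrist_force"],2),"op",round(s["opening"],4))
E
python3 - <<'E'
from h import *
P,R=plan([.522,-.265,.23],-4.8,10);plan([.522,-.265,.0],-4.8,4,R,P)
E
```

```text
[[-1.67, -3.65, 0.01], [-0.0, 0.0, -6.1]]
[[-1.27, -3.81, 0.01], [-0.0, 0.0, -6.1]]
[[-0.86, -3.93, 0.01], [-0.0, 0.0, -6.1]]
[[-0.44, -3.99, 0.01], [-0.0, 0.0, -6.1]]
[[-0.01, -4.02, 0.01], [-0.0, 0.0, -6.1]]
[[0.41, -4.0, 0.01], [-0.0, 0.0, -6.1]]
[[0.84, -3.93, 0.01], [-0.0, 0.0, -6.1]]
[[1.25, -3.82, 0.01], [-0.0, 0.0, -6.1]]
[[1.65, -3.67, 0.01], [-0.0, 0.0, -6.1]]
[[2.03, -3.47, 0.01], [-0.0, 0.0, -6.1]]
[ 0.5220798  -0.26504257  0.22988136]
[[0.0, 0.01, 5.75], [-0.0, 0.0, 0.1]]
[[0.0, 0.01, 5.75], [-0.0, 0.0, 0.1]]
[[0.0, 0.01, 5.75], [-0.0, 0.0, 0.1]]
[[0.0, 0.01, 5.75], [-0.0, 0.0, 0.1]]
[ 5.21919273e-01 -2.65146521e-01 -1.18907879e-04]
```

Call:
{"op": "apply_moves", "data": {"motion": [[[-1.7,-3.65,0],[0,0,-6.1]],[[-1.3,-3.8,0],[0,0,-6.1]],[[-0.85,-3.9,0],[0,0,-6.1]],[[-0.45,-4,0],[0,0,-6.1]],[[0,-4,0],[0,0,-6.1]]]}}

```text
time_s: 0.72
position: [0.3905, -0.4159, 0.231]
orientation: [[0.821, -0.571, -0.0], [-0.571, -0.821, 0.0], [-0.001, -0.0, -1.0]]
wrist_force: [0.5, -0.5, 0.5]
opening: 0.0856
```

Call:
{"op": "apply_moves", "data": {"motion": [[[0.4,-4,0],[0,0,-6.1]],[[0.85,-3.9,0],[0,0,-6.1]],[[1.25,-3.8,0],[0,0,-6.1]],[[1.65,-3.65,0],[0,0,-6.1]],[[2.0,-3.5,0],[0,0,-6.1]]]}}

```text
time_s: 1.35
position: [0.5217, -0.2644, 0.231]
orientation: [[0.997, -0.076, -0.001], [-0.076, -0.997, 0.0], [-0.001, -0.0, -1.0]]
wrist_force: [1.0, 0.4, -0.4]
opening: 0.0851
```

Call:
{"op": "apply_moves", "data": {"motion": [[[0,0,0],[0,0,0]],[[0,0,5.5],[0,0,0]],[[0,0,5.5],[0,0,0]],[[0,0,5],[0,0,0]],[[0,0,0],[0,0,0]]]}}

```text
time_s: 1.98
position: [0.5176, -0.2647, 0.0677]
orientation: [[0.997, -0.081, -0.008], [-0.081, -0.997, 0.004], [-0.008, -0.003, -1.0]]
wrist_force: [-0.2, -0.5, 1.2]
opening: 0.0856
```

```bash
python3 - <<'E'
from h import *
st();plan([.522,-.265,.0],-4.8,2)
fs=snap("b")
st()
E
```

```text
t 1.98 p [ 0.5176 -0.2647  0.0677] F [-0.19 -0.46  1.2 ] op 0.0856
[[0.25, 0.01, 3.38], [-0.1, 0.2, 0.1]]
[[0.24, 0.0, 3.39], [-0.1, 0.2, 0.1]]
[ 5.22076259e-01 -2.65020643e-01 -8.20604660e-06]
t 2.08 p [ 0.5212 -0.2663  0.0721] F [ 0.34 -0.63  1.08] op 0.0856
```

View pics/b_top.png

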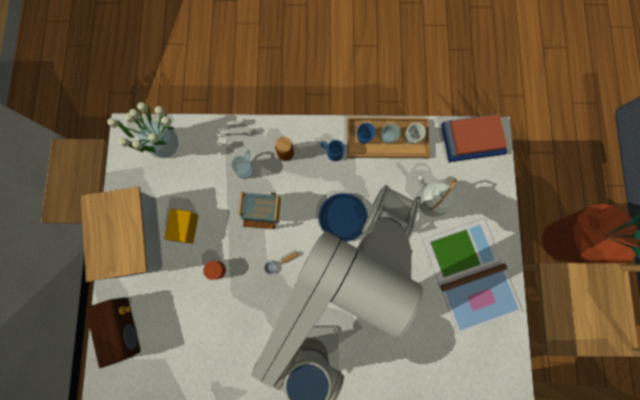

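The gripper now stands just to the right (-y side) of the dish, which is still at (343,217). Nothing else has moved. Next I lower the tool.

Call:
{"op": "apply_moves", "data": {"motion": [[[0,0,4],[0,0,0]],[[0,0,2],[0,0,0]],[[0,0,0.9],[0,0,0]],[[0,0,0],[0,0,0]]]}}

```text
time_s: 2.58
position: [0.5214, -0.2658, 0.0028]
orientation: [[0.997, -0.079, 0.0], [-0.079, -0.997, -0.0], [0.0, 0.0, -1.0]]
wrist_force: [0.2, 0.1, 0.7]
opening: 0.0855
```

```bash
python3 - <<'E'
from h import *
fs=snap("c");st()
t=fs["side"]["img"][120:280,250:450]; cv2.imwrite("pics/c_sidez.png",cv2.resize(t,(750,600),interpolation=cv2.INTER_CUBIC))
E
```

```text
t 2.67 p [ 0.5219 -0.266   0.0033] F [0.69 0.05 0.54] op 0.0855
```

View pics/c_sidez.png

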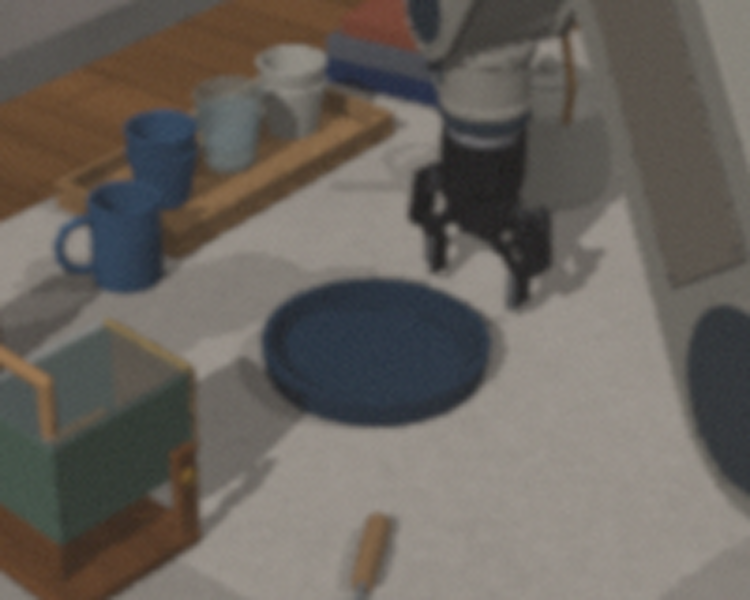

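The fingers stand behind the dish, about level with the rim, with nothing in the way. I'll start the push along tool -y.

Call:
{"op": "apply_moves", "data": {"motion": [[[0,-1.5,0.3],[0,0,0]],[[0,-1,0],[0,0,0]],[[0,-0.7,0],[0,0,0]],[[0,-0.7,0],[0,0,0]],[[0,-0.7,0],[0,0,0]]]}}

```text
time_s: 3.3
position: [0.5251, -0.2195, -0.0005]
orientation: [[0.997, -0.079, 0.0], [-0.079, -0.997, -0.0], [0.0, 0.0, -1.0]]
wrist_force: [0.2, -1.9, 0.5]
opening: 0.0853
```

Call:
{"op": "apply_moves", "data": {"motion": [[[0,-0.8,0],[0,0,0]],[[0,-1,0],[0,0,0]],[[0,-1,0],[0,0,0]],[[0,-1,0],[0,0,0]],[[0,-1,0],[0,0,0]]]}}

```text
time_s: 3.92
position: [0.5287, -0.1712, -0.0007]
orientation: [[0.997, -0.079, -0.0], [-0.079, -0.997, 0.0], [-0.0, -0.0, -1.0]]
wrist_force: [0.1, -3.0, 1.3]
opening: 0.0853
```

Call:
{"op": "apply_moves", "data": {"motion": [[[0,-1,0],[0,0,0]],[[0,-1,0],[0,0,0]],[[0,-1,0],[0,0,0]],[[0,-1,0],[0,0,0]],[[0,-0.5,0],[0,0,0]]]}}

```text
time_s: 4.55
position: [0.5321, -0.1263, -0.0007]
orientation: [[0.997, -0.079, -0.0], [-0.079, -0.997, 0.0], [-0.0, -0.0, -1.0]]
wrist_force: [-0.1, -2.2, 0.1]
opening: 0.0854
```

```bash
cat >> h.py <<'E'
def dish(f):
    hsv=cv2.cvtColor(f["img"],cv2.COLOR_BGR2HSV);m=cv2.inRange(hsv,(95,90,20),(125,255,255));m[:165]=0;m[260:]=0;m[:,:285]=0;m[:,:]=m
    cs,_=cv2.findContours(m,cv2.RETR_EXTERNAL,cv2.CHAIN_APPROX_NONE);c=max(cs,key=cv2.contourArea)
    c=cv2.convexHull(c)
    pts=np.array([onz(f,*p[0],.028)[:2] for p in c]);print("dish",cv2.minEnclosingCircle(pts.astype(np.float32)),pts.min(0),pts.max(0))
E
python3 - <<'E'
from h import *
fs=snap("d");st();dish(fs["top"])
t=fs["top"]["img"][130:290,190:390]; cv2.imwrite("pics/d_topz.png",cv2.resize(t,(750,600),interpolation=cv2.INTER_CUBIC))
E
```

```text
t 4.65 p [ 0.5321 -0.1263 -0.0008] F [0.07 0.66 0.42] op 0.0858
dish ((0.5722252130508423, -0.005128369200974703), 0.08206877112388611) [ 0.49911155 -0.07405903] [0.62877726 0.06969418]
```

View pics/d_topz.png

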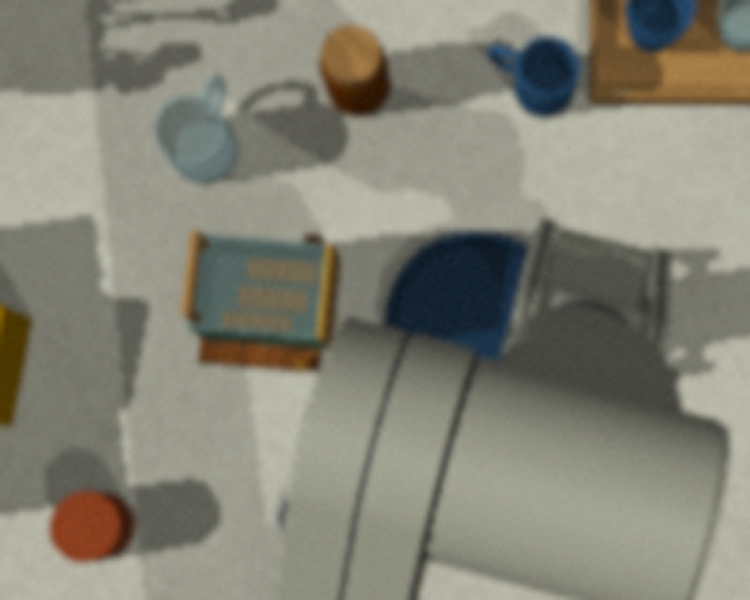

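The dish's left edge is now at y ≈ 0.072 and its centre is about (0.534, -0.027). I'll push about 5.3 cm further, with a slight +x drift.

Call:
{"op": "apply_moves", "data": {"motion": [[[0.1,-0.9,0],[0,0,0]],[[0.2,-1,0],[0,0,0]],[[0.2,-1,0],[0,0,0]],[[0.1,-0.8,0],[0,0,0]],[[0,-0.5,0],[0,0,0]]]}}

```text
time_s: 5.28
position: [0.5417, -0.085, -0.0007]
orientation: [[0.997, -0.079, 0.0], [-0.079, -0.997, 0.0], [0.0, -0.0, -1.0]]
wrist_force: [-0.6, -1.9, -1.1]
opening: 0.0856
```

```bash
python3 - <<'E'
from h import *
fs=snap("e");st();dish(fs["top"])
t=fs["top"]["img"][130:290,190:390]; cv2.imwrite("pics/e_topz.png",cv2.resize(t,(750,600),interpolation=cv2.INTER_CUBIC))
t=fs["side"]["img"][160:320,220:420]; cv2.imwrite("pics/e_sidez.png",cv2.resize(t,(750,600),interpolation=cv2.INTER_CUBIC))
E
```

```text
t 5.38 p [ 0.5416 -0.085  -0.0007] F [-0.19  0.03 -0.96] op 0.0855
dish ((0.5785110592842102, 0.03900076448917389), 0.08132022619247437) [ 0.50275965 -0.02166793] [0.64076691 0.1023714 ]
```

View pics/e_topz.png

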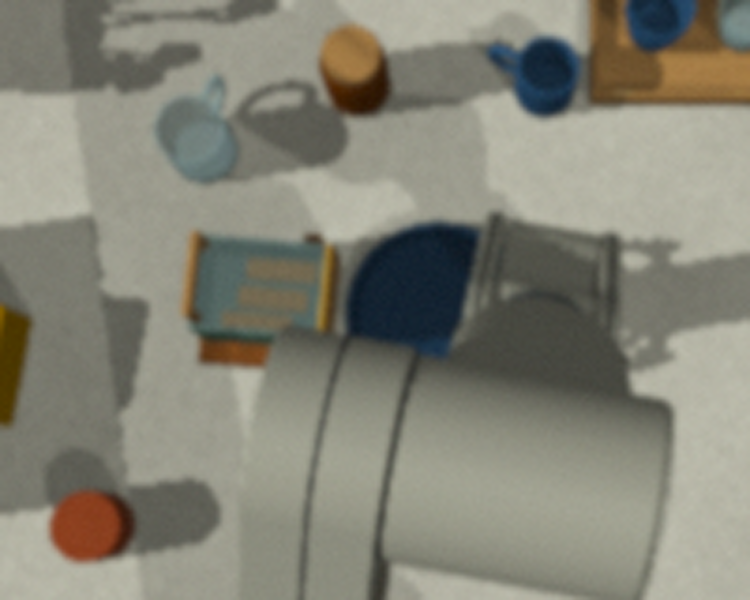

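View pics/e_sidez.png

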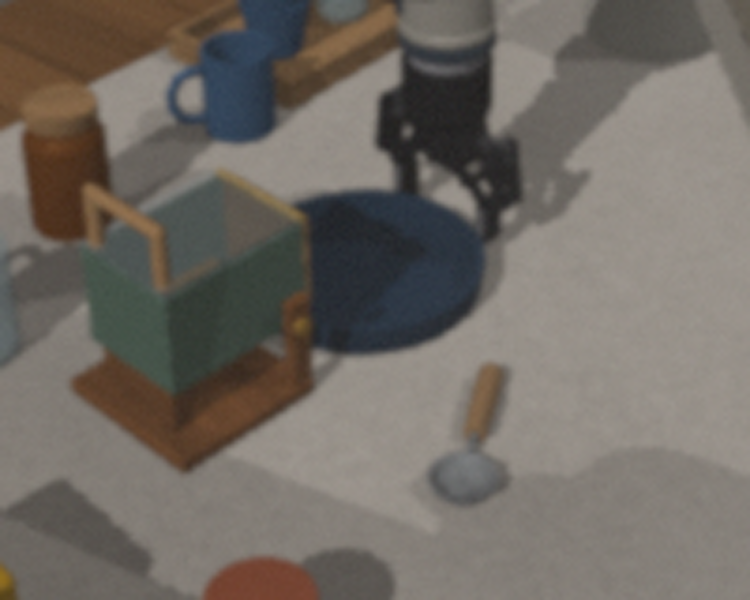

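The dish's left edge is at y ≈ 0.105, so it needs about 2 cm more. In x it is centred near 0.544.

Call:
{"op": "apply_moves", "data": {"motion": [[[0,-0.6,0],[0,0,0]],[[0,-0.6,0],[0,0,0]],[[0,-0.4,0],[0,0,0]],[[0,-0.2,0],[0,0,0]],[[0,0,0],[0,0,0]]]}}

```text
time_s: 6.0
position: [0.543, -0.0675, -0.0007]
orientation: [[0.997, -0.079, 0.0], [-0.079, -0.997, 0.0], [0.0, -0.0, -1.0]]
wrist_force: [0.3, 0.8, -0.2]
opening: 0.085
```

```bash
python3 - <<'E'
from h import *
fs=snap("f");st();dish(fs["top"])
t=fs["top"]["img"][130:290,190:390]; cv2.imwrite("pics/f_topz.png",cv2.resize(t,(750,600),interpolation=cv2.INTER_CUBIC))
E
```

```text
t 6.1 p [ 0.5429 -0.0676 -0.0007] F [ 0.14 -0.24  0.74] op 0.0852
dish ((0.5775326490402222, 0.049851950258016586), 0.07839696854352951) [ 0.50263796 -0.00146249] [0.64076691 0.10291768]
```

View pics/f_topz.png

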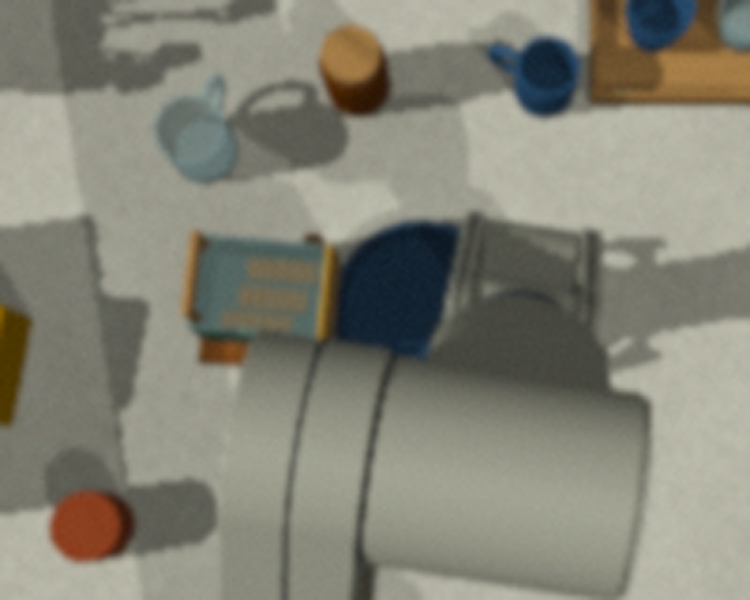

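My mask's column cap (285) clipped the edge, so I'll redo the fit without it.

```bash
sed -i 's/m\[:,:285\]=0/m[:,:272]=0/' h.py; python3 - <<'E'
from h import *
for k in "ef": dish(load(k)["top"])
from scipy.optimize import least_squares
f=load("f")["top"]
hsv=cv2.cvtColor(f["img"],cv2.COLOR_BGR2HSV);m=cv2.inRange(hsv,(95,110,20),(125,255,255));m[:165]=0;m[235:]=0;m[:,:272]=0
for v in range(186,222,3):
    u=np.flatnonzero(m[v]); print(v,u.min() if len(u) else None,onz(f,u.min()-.5,v,.028)[:2].round(4))
E
```

```text
dish ((0.5793181657791138, 0.04212302342057228), 0.08324763178825378) [ 0.50275965 -0.02166793] [0.64076691 0.10997538]
dish ((0.5794845819473267, 0.05983447656035423), 0.08392597734928131) [ 0.50263796 -0.00146249] [0.64076691 0.12135839]Traceback (most recent call last):
  File "<stdin>", line 7, in <module>
    return umr_minimum(a, axis, None, out, keepdims, initial, where)
ValueError: zero-size array to reduction operation minimum which has no identity
```

The dish centre is now about (0.542, 0.026), within tolerance. Next I retreat, lift, close the fingers and cross over the caddy high up.

Call:
{"op": "apply_moves", "data": {"motion": [[[0,2,0],[0,0,0]],[[0,3,-1],[0,0,0]],[[0,1,-5],[0,0,0]],[[0,0,-6],[0,0,0]],[[0,0,-6],[0,0,0]]]}}

```text
time_s: 6.72
position: [0.5375, -0.1288, 0.1809]
orientation: [[0.997, -0.081, -0.001], [-0.081, -0.997, 0.0], [-0.001, -0.0, -1.0]]
wrist_force: [0.8, -0.0, 0.9]
opening: 0.0855
```

Call:
{"op": "apply_moves", "data": {"motion": [[[0,0,-6],[0,0,0]],[[0,0,-6],[0,0,0]],[[0,0,0],[0,0,0]]], "fingers": 0}}

```text
time_s: 7.1
position: [0.5406, -0.1293, 0.3048]
orientation: [[0.997, -0.08, 0.01], [-0.08, -0.997, -0.003], [0.01, 0.002, -1.0]]
wrist_force: [-0.5, -0.8, -0.8]
opening: 0.0318
```

```bash
python3 - <<'E'
from h import *
fs=snap("g");st();dish(fs["top"])
t=fs["top"]["img"][130:290,190:390]; cv2.imwrite("pics/g_topz.png",cv2.resize(t,(750,600),interpolation=cv2.INTER_CUBIC))
P,R=plan([.561,.305,.30],-3.2,9)
E
```

```text
t 7.2 p [ 0.5378 -0.1283  0.2996] F [-0.55 -0.97 -0.52] op 0.0162
dish ((0.5499114990234375, 0.032960500568151474), 0.09503348171710968) [ 0.45889833 -0.05802747] [0.64076691 0.12135839]
[[-0.13, -4.82, -0.01], [0.0, -0.0, -0.2]]
[[-0.11, -4.82, -0.01], [0.0, -0.0, -0.2]]
[[-0.09, -4.82, -0.01], [0.0, -0.0, -0.2]]
[[-0.08, -4.82, -0.01], [0.0, -0.0, -0.2]]
[[-0.06, -4.82, -0.01], [0.0, -0.0, -0.2]]
[[-0.04, -4.82, -0.01], [0.0, -0.0, -0.2]]
[[-0.03, -4.82, -0.01], [0.0, -0.0, -0.2]]
[[-0.01, -4.82, -0.01], [0.0, -0.0, -0.2]]
[[0.01, -4.82, -0.01], [0.0, -0.0, -0.2]]
[0.56110498 0.30495051 0.3003674 ]
```

View pics/g_topz.png

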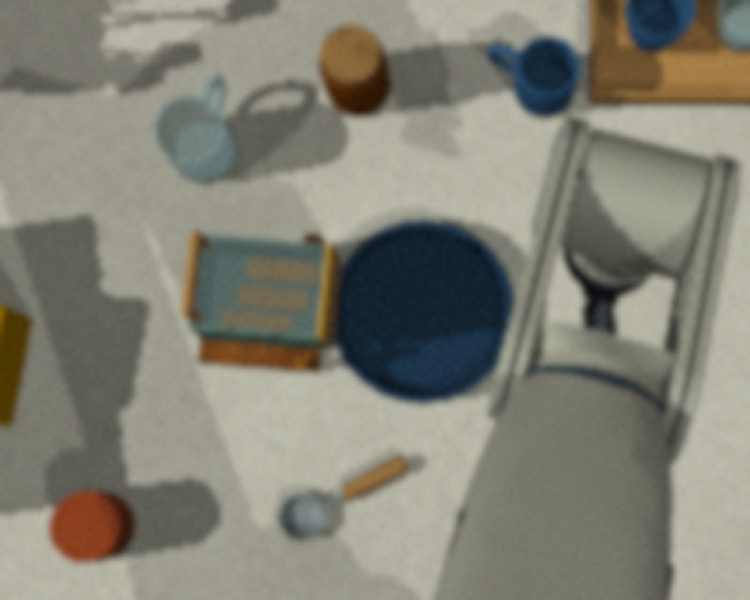

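The dish now lies at about (0.550, 0.032), within 5 mm of the landing point, with its edge just clear of the stand. The caddy and the other things are unchanged. I'll cross over the caddy to get behind the hoop.

Call:
{"op": "apply_moves", "data": {"motion": [[[-0.1,-4.8,0],[0,0,-0.2]],[[-0.1,-4.8,0],[0,0,-0.2]],[[-0.1,-4.8,0],[0,0,-0.2]],[[-0.1,-4.8,0],[0,0,-0.2]],[[-0.1,-4.8,0],[0,0,-0.2]]]}}

```text
time_s: 7.82
position: [0.5493, 0.1131, 0.2967]
orientation: [[0.998, -0.062, -0.004], [-0.062, -0.998, -0.001], [-0.004, 0.001, -1.0]]
wrist_force: [0.4, -0.1, 0.5]
opening: 0.0
```

Call:
{"op": "apply_moves", "data": {"motion": [[[0,-4.8,0],[0,0,-0.2]],[[0,-4.8,0],[0,0,-0.2]],[[0,-4.8,0],[0,0,0]],[[0,-4.8,0],[0,0,0]],[[0,0,0],[0,0,0]]]}}

```text
time_s: 8.45
position: [0.5605, 0.3059, 0.2962]
orientation: [[0.999, -0.052, -0.004], [-0.052, -0.999, -0.002], [-0.004, 0.002, -1.0]]
wrist_force: [0.4, -0.6, -0.2]
opening: -0.0003
```

```bash
python3 - <<'E'
from h import *
fs=snap("i");st()
plan([.561,.305,.172],-3.2,4)
E
```

```text
t 8.55 p [0.5607 0.3032 0.2969] F [ 0.5   0.16 -0.82] op -0.0
[[0.02, -0.05, 3.12], [0.0, 0.1, 0.0]]
[[0.01, -0.05, 3.12], [0.0, 0.1, 0.0]]
[[0.01, -0.05, 3.12], [0.0, 0.1, 0.0]]
[[0.0, -0.05, 3.12], [0.0, 0.1, 0.0]]
[0.56104119 0.30481757 0.1720476 ]
```

View pics/i_side.png

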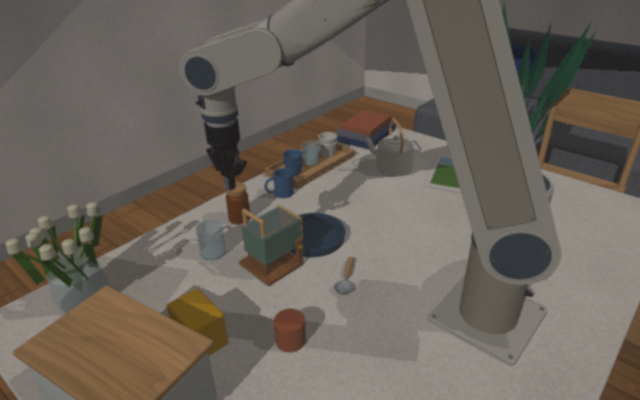

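View pics/i_top.png

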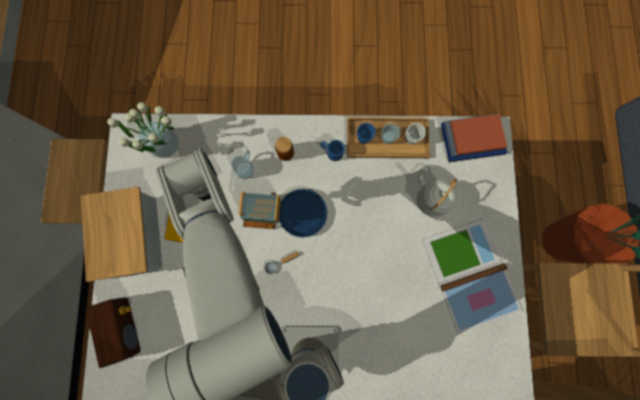

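The closed fingers hang behind the hoop with the way down clear. I'll descend to hoop height.

Call:
{"op": "apply_moves", "data": {"motion": [[[0,0,4],[0,0,0]],[[0,0,4],[0,0,0]],[[0,0,3],[0,0,0]],[[0,0,1.4],[0,0,0]],[[0,0,0],[0,0,0]]]}}

```text
time_s: 9.18
position: [0.5612, 0.3026, 0.1744]
orientation: [[0.998, -0.056, -0.002], [-0.056, -0.998, -0.001], [-0.002, 0.001, -1.0]]
wrist_force: [-0.4, -0.0, 0.3]
opening: 0.0002
```

Call:
{"op": "apply_moves", "data": {"motion": [[[0,0.9,0],[0,0,0]],[[0,0.9,0],[0,0,0]],[[0,0.7,0],[0,0,0]],[[0,0.5,0],[0,0,0]],[[0,0,0],[0,0,0]]]}}

```text
time_s: 9.8
position: [0.56, 0.2736, 0.1755]
orientation: [[0.998, -0.055, 0.0], [-0.055, -0.998, 0.0], [0.0, -0.0, -1.0]]
wrist_force: [0.1, -0.3, 0.4]
opening: 0.0
```

```bash
cat >> h.py <<'E'
def z(fs,tag):
    t=fs["side"]["img"][150:290,180:360];a=cv2.resize(t,(720,560),interpolation=cv2.INTER_CUBIC);cv2.imwrite(f"pics/{tag}_sz.png",a)
    t=fs["top"]["img"][165:265,200:340];a=cv2.resize(t,(770,550),interpolation=cv2.INTER_CUBIC);cv2.imwrite(f"pics/{tag}_tz.png",a)
E
python3 - <<'E'
from h import *
fs=snap("j");st();z(fs,"j")
E
```

```text
t 9.9 p [0.56   0.274  0.1754] F [0.33 0.99 0.02] op 0.0001
```

View pics/j_sz.png

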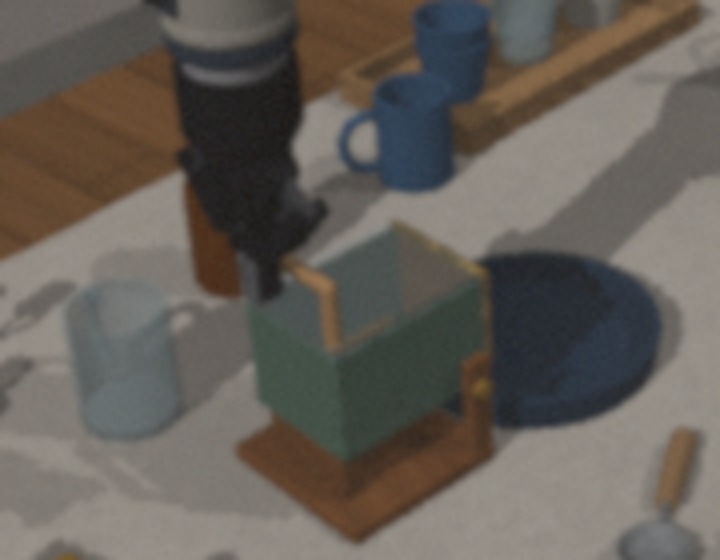

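View pics/j_tz.png

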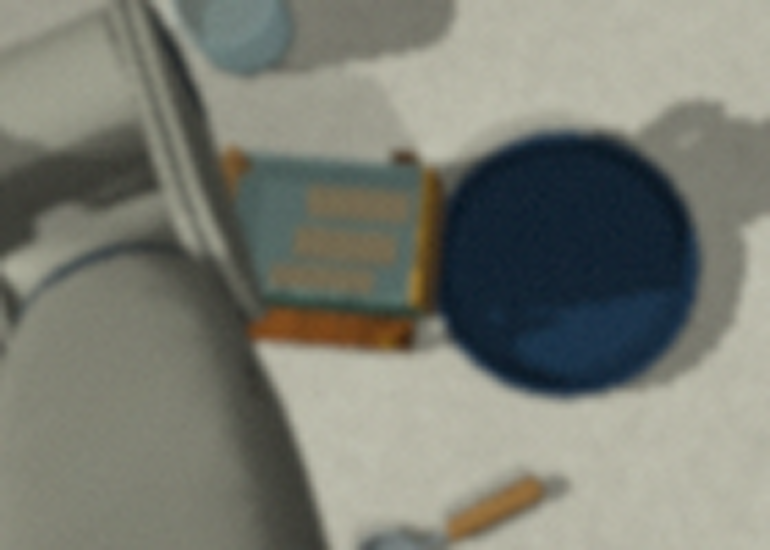

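The fingertip is right behind the bar, about 14 mm below its middle, and not yet touching. I'll advance slowly until it makes contact.

Call:
{"op": "apply_moves", "data": {"motion": [[[0,0.4,0],[0,0,0]],[[0,0.3,0],[0,0,0]],[[0,0.3,0],[0,0,0]],[[0,0.3,0],[0,0,0]]]}}

```text
time_s: 10.4
position: [0.5596, 0.2615, 0.1758]
orientation: [[0.998, -0.055, 0.001], [-0.055, -0.998, 0.001], [0.001, -0.001, -1.0]]
wrist_force: [0.5, 4.6, 1.3]
opening: 0.0001
```

Contact: Fy is about 4.6 N at y ≈ 0.262. I'll follow the arc up to about 0.2 rad.

Call:
{"op": "apply_moves", "data": {"motion": [[[0,0.5,-0.4],[0,0,0]],[[0,0.5,-0.4],[0,0,0]],[[0,0.5,-0.3],[0,0,0]],[[0,0.5,-0.3],[0,0,0]],[[0,0.3,-0.2],[0,0,0]]]}}

```text
time_s: 11.02
position: [0.5578, 0.2375, 0.1915]
orientation: [[0.998, -0.055, -0.0], [-0.055, -0.998, -0.0], [-0.0, 0.0, -1.0]]
wrist_force: [0.1, 3.1, -0.1]
opening: -0.0003
```

```bash
python3 - <<'E'
from h import *
fs=snap("k");st();z(fs,"k")
E
```

```text
t 11.12 p [0.5579 0.2375 0.1914] F [-0.79  1.6  -0.25] op -0.0001
```

View pics/k_sz.png

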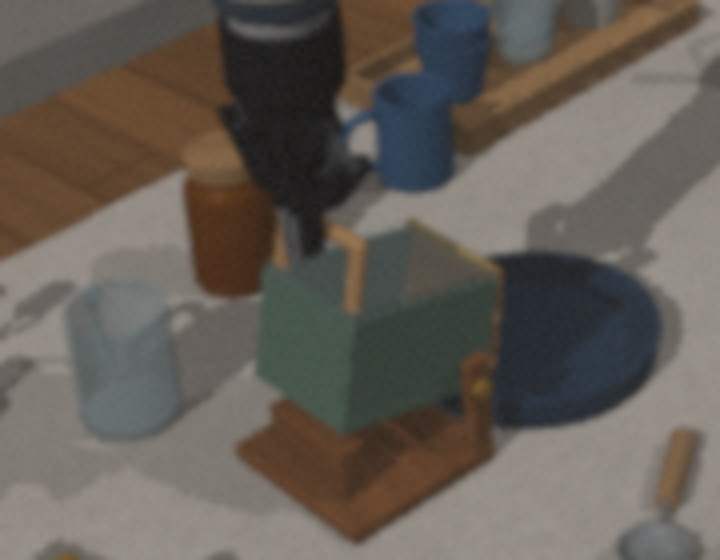

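View pics/k_tz.png

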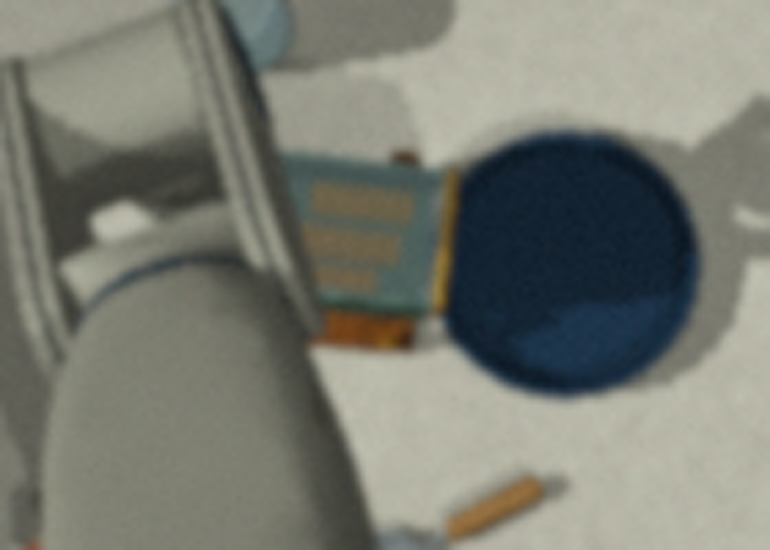

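The caddy is tilted about 0.18 rad and the biscuits are still inside. I'll carry on in small steps.

Call:
{"op": "apply_moves", "data": {"motion": [[[0,0.4,-0.2],[0,0,0]],[[0,0.4,-0.2],[0,0,0]],[[0,0.4,-0.2],[0,0,0]],[[0,0.3,-0.2],[0,0,0]],[[0,0.3,-0.1],[0,0,0]]]}}

```text
time_s: 11.75
position: [0.557, 0.2198, 0.2004]
orientation: [[0.998, -0.055, 0.0], [-0.055, -0.998, 0.0], [0.0, -0.0, -1.0]]
wrist_force: [-0.3, 2.1, 0.7]
opening: -0.0002
```

```bash
python3 - <<'E'
from h import *
fs=snap("l");st();z(fs,"l")
E
```

```text
t 11.85 p [0.557  0.2197 0.2005] F [0.4  1.43 0.42] op -0.0
```

View pics/l_sz.png

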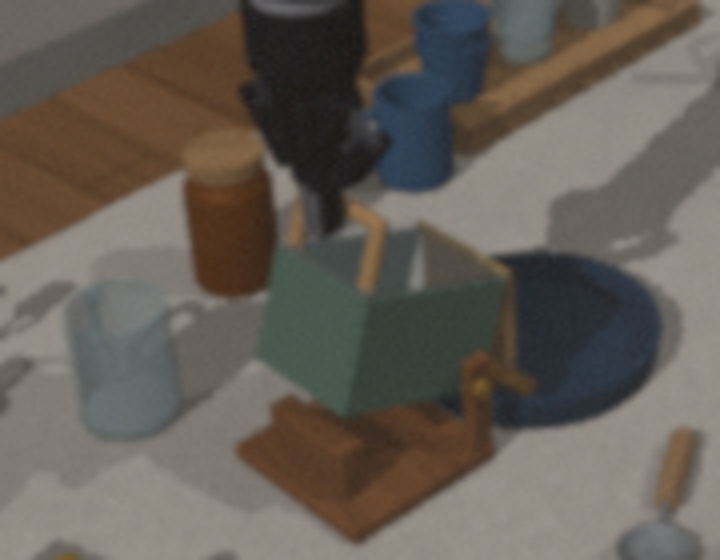

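View pics/l_tz.png

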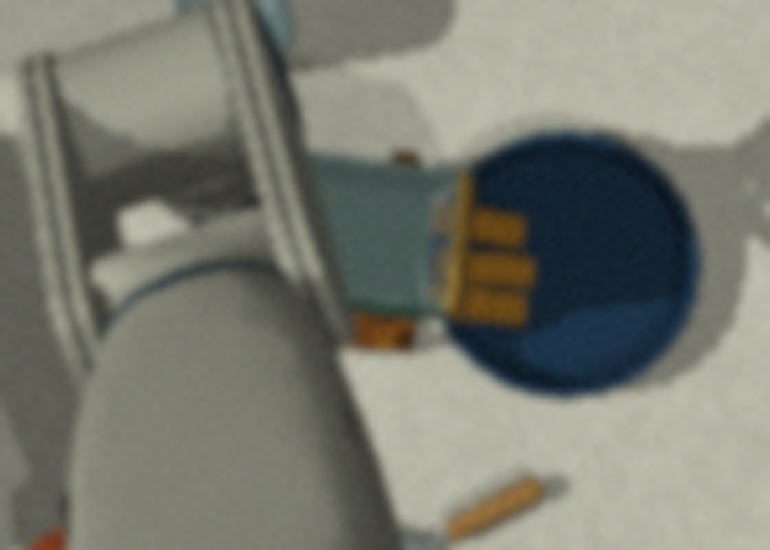

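The biscuits are sliding out at about 0.3 rad: all three stick out past the lip at around (500,265) in the zoom. I'll hold and watch.

Call:
{"op": "apply_moves", "data": {"motion": [[[0,0,0],[0,0,0]],[[0,0,0],[0,0,0]],[[0,0,0],[0,0,0]]]}}

```text
time_s: 12.22
position: [0.557, 0.2201, 0.2003]
orientation: [[0.998, -0.055, 0.0], [-0.055, -0.998, 0.0], [0.0, -0.0, -1.0]]
wrist_force: [0.2, 1.8, 0.2]
opening: -0.0002
```

```bash
python3 - <<'E'
from h import *
fs=snap("m");st();z(fs,"m")
E
```

```text
t 12.32 p [0.557  0.2201 0.2003] F [1.36 1.39 0.62] op 0.0001
```

View pics/m_sz.png

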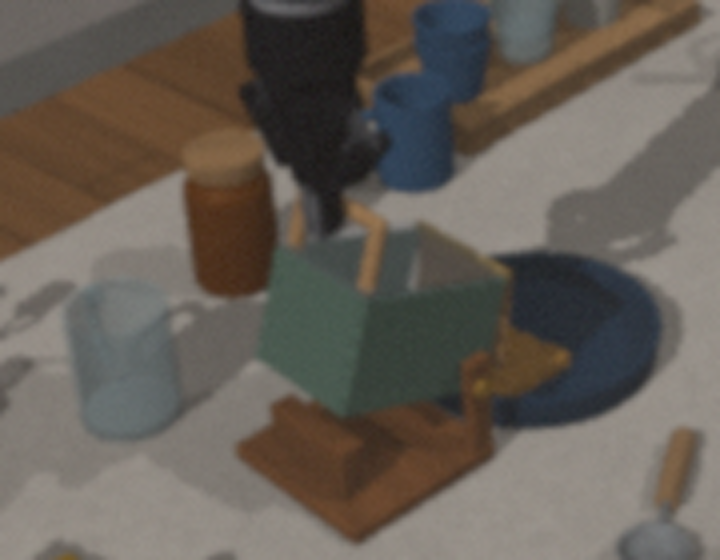

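View pics/m_tz.png

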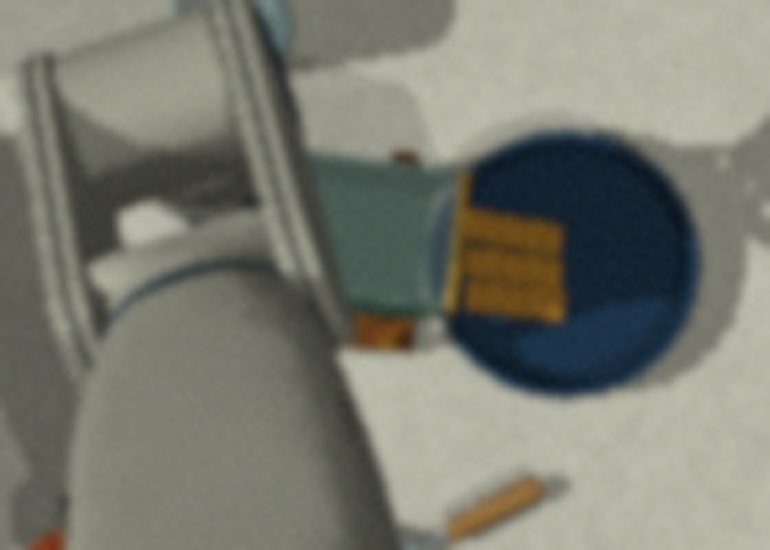

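All three biscuits have slid into the dish, at around (515,265) in the top zoom. Their near ends may still be leaning, so I'll wait and compare.

Call:
{"op": "apply_moves", "data": {"motion": [[[0,0,0],[0,0,0]],[[0,0,0],[0,0,0]],[[0,0,0],[0,0,0]],[[0,0,0],[0,0,0]]]}}

```text
time_s: 12.82
position: [0.557, 0.22, 0.2003]
orientation: [[0.998, -0.055, 0.0], [-0.055, -0.998, 0.0], [0.0, -0.0, -1.0]]
wrist_force: [0.7, 1.6, 0.3]
opening: 0.0002
```

```bash
python3 - <<'E'
from h import *
fs=snap("n");st();z(fs,"n")
a=fs["side"]["img"][215:265,290:350];cv2.imwrite("pics/n_szz.png",cv2.resize(a,(720,600),interpolation=cv2.INTER_CUBIC))
a=fs["top"]["img"][185:240,275:335];cv2.imwrite("pics/n_tzz.png",cv2.resize(a,(655,600),interpolation=cv2.INTER_CUBIC))
E
```

```text
t 12.93 p [0.557  0.22   0.2003] F [0.34 1.48 1.17] op -0.0
```

View pics/n_szz.png

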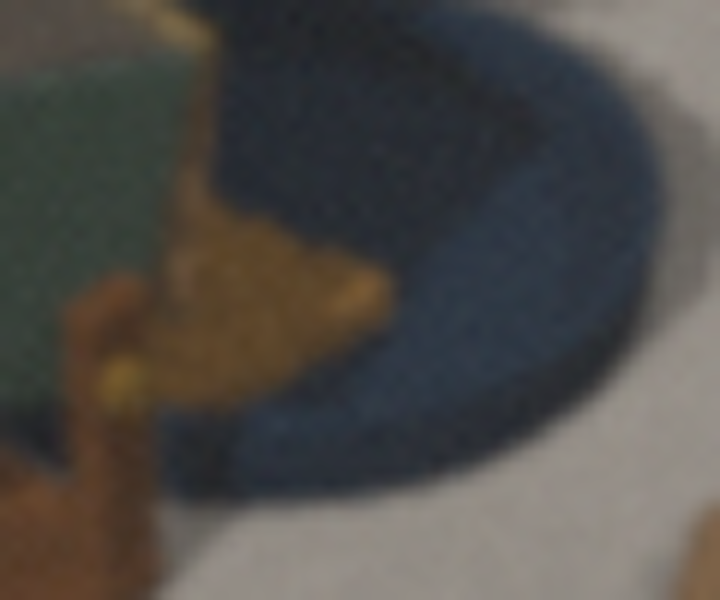

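View pics/n_tzz.png

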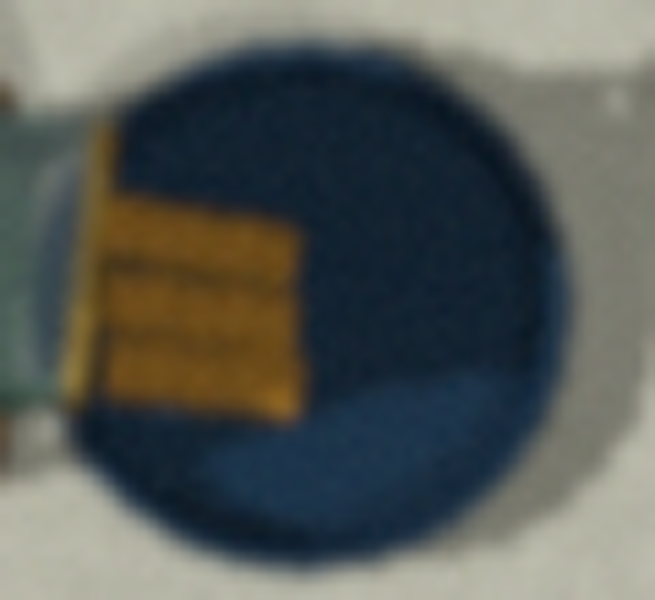

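```bash
python3 - <<'E'
from h import *
fs=load("n");T,S=fs["top"],fs["side"]
tz=lambda u,v:((u+.5)/10.92-.5+275,(v+.5)/10.91-.5+185)
sz=lambda u,v:((u+.5)/12-.5+290,(v+.5)/12-.5+215)
for h in(.013,.019,.03,.06):
    print(h,[onz(T,*tz(*p),h)[:2].round(4).tolist() for p in((110,195),(303,228),(302,415),(108,400))])
# far low-x biscuit corner: side (395,290) top face
print(tri(S,sz(388,275),T,tz(303,415)))
print(tri(S,sz(210,405),T,tz(108,403)))
print(tri(S,sz(225,205),T,tz(300,228)))
E
```

```text
0.013 [[0.5919, 0.1052], [0.5799, 0.0335], [0.5102, 0.0331], [0.5154, 0.1045]]
0.019 [[0.5909, 0.1048], [0.5789, 0.0333], [0.5095, 0.0329], [0.5146, 0.104]]
0.03 [[0.589, 0.1039], [0.5771, 0.0329], [0.5081, 0.0325], [0.5133, 0.1031]]
0.06 [[0.5838, 0.1014], [0.5722, 0.0319], [0.5046, 0.0315], [0.5096, 0.1007]]
(array([0.50912374, 0.03243172, 0.02154739]), np.float64(6.253648546150945e-05))
(array([0.51059029, 0.1018304 , 0.02202998]), np.float64(0.0063162440124084175))
(array([0.57452453, 0.03072172, 0.01334653]), np.float64(0.013069351606526251))
```

Triangulation puts the biscuit tops at z ≈ 0.021, with the ends at y ≈ 0.033 and 0.104. They lie flat on the dish floor, inside the wall and clear of the lip. I'll lower the caddy gently along the reverse path.

Call:
{"op": "apply_moves", "data": {"motion": [[[0,-0.3,0.1],[0,0,0]],[[0,-0.3,0.2],[0,0,0]],[[0,-0.4,0.2],[0,0,0]],[[0,-0.4,0.2],[0,0,0]],[[0,-0.4,0.2],[0,0,0]]]}}

```text
time_s: 13.55
position: [0.5579, 0.2383, 0.1911]
orientation: [[0.998, -0.055, -0.0], [-0.055, -0.998, -0.0], [-0.0, 0.0, -1.0]]
wrist_force: [0.4, 1.0, -1.1]
opening: 0.0001
```

Call:
{"op": "apply_moves", "data": {"motion": [[[0,-0.3,0.2],[0,0,0]],[[0,-0.4,0.3],[0,0,0]],[[0,-0.4,0.3],[0,0,0]],[[0,-0.4,0.3],[0,0,0]],[[0,-0.4,0.3],[0,0,0]]]}}

```text
time_s: 14.18
position: [0.5591, 0.2573, 0.1772]
orientation: [[0.998, -0.055, 0.0], [-0.055, -0.998, 0.0], [0.0, -0.0, -1.0]]
wrist_force: [0.2, 2.2, 1.6]
opening: 0.0
```

Call:
{"op": "apply_moves", "data": {"motion": [[[0,-0.3,0.1],[0,0,0]],[[0,-0.3,0.1],[0,0,0]],[[0,-0.3,0],[0,0,0]],[[0,-0.3,0],[0,0,0]],[[0,-0.3,0],[0,0,0]]]}}

```text
time_s: 14.8
position: [0.5598, 0.2719, 0.1754]
orientation: [[0.998, -0.055, -0.0], [-0.055, -0.998, -0.0], [-0.0, 0.0, -1.0]]
wrist_force: [-0.3, 0.1, -0.2]
opening: 0.0
```

```bash
python3 - <<'E'
from h import *
fs=snap("o");st();z(fs,"o")
E
```

```text
t 14.9 p [0.5599 0.2721 0.1754] F [-0.2  -0.54  0.76] op 0.0001
```

View pics/o_sz.png

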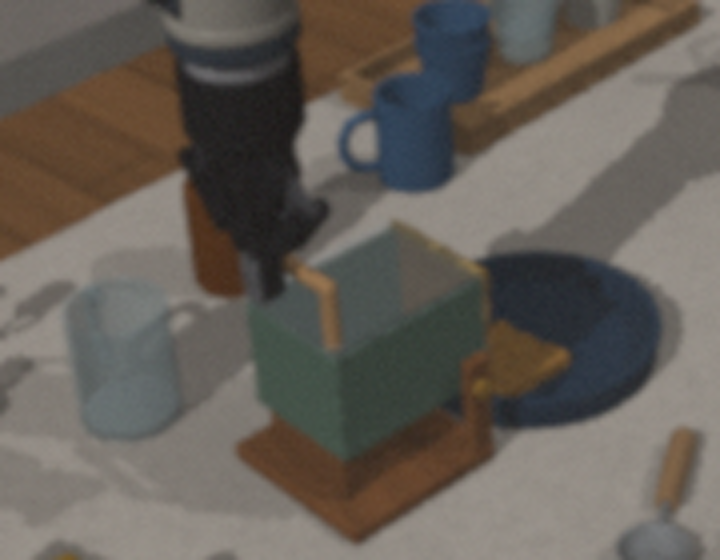

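The caddy is level and shut again, and the force is back to zero. I'll back the tool away, lift it and check.

Call:
{"op": "apply_moves", "data": {"motion": [[[0,-1.5,0],[0,0,0]],[[0,-2,-1],[0,0,0]],[[0,0,-4],[0,0,0]],[[0,0,-5],[0,0,0]],[[0,0,-4],[0,0,0]]]}}

```text
time_s: 15.52
position: [0.562, 0.3086, 0.3183]
orientation: [[0.999, -0.054, 0.002], [-0.054, -0.999, 0.001], [0.002, -0.001, -1.0]]
wrist_force: [0.5, 0.3, -0.9]
opening: -0.0
```

Call:
{"op": "apply_moves", "data": {"motion": [[[0,0,0],[0,0,0]],[[0,0,0],[0,0,0]],[[0,0,0],[0,0,0]],[[0,0,0],[0,0,0]]]}}

```text
time_s: 16.02
position: [0.5613, 0.3068, 0.3141]
orientation: [[0.998, -0.055, -0.002], [-0.055, -0.998, -0.001], [-0.002, 0.001, -1.0]]
wrist_force: [0.2, 0.4, -0.2]
opening: 0.0002
```

```bash
python3 - <<'E'
from h import *
fs=snap("p");st();z(fs,"p")
a=load("a")
for n,box in (("top",dict(mug=(150,180,228,250),jar=(135,163,273,297),jug=(138,163,318,346),spoon=(248,275,262,302),candle=(258,282,202,226),caddyfront=(190,230,252,284))),("side",dict(caddy=(205,280,240,303),mug=(215,260,195,226),spoon=(255,295,333,358),tin=(290,350,165,230),candle=(308,350,272,308),teapot=(125,178,370,418)))):
  for k,(r0,r1,c0,c1) in box.items(): print(n,k,np.abs(fs[n]["img"][r0:r1,c0:c1].astype(int)-a[n]["img"][r0:r1,c0:c1]).mean().round(2))
E
```

```text
t 16.12 p [0.5615 0.3068 0.3145] F [ 0.81 -0.21 -0.89] op -0.0
top mug 1.58
top jar 3.58
top jug 1.47
top spoon 10.89
top candle 53.27
top caddyfront 14.28
side caddy 4.94
side mug 4.2
side spoon 7.75
side tin 3.4
side candle 3.79
side teapot 24.3
```

View pics/p_side.png

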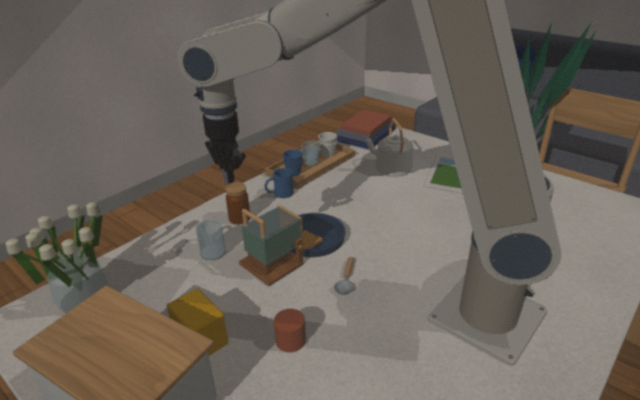

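View pics/p_tz.png

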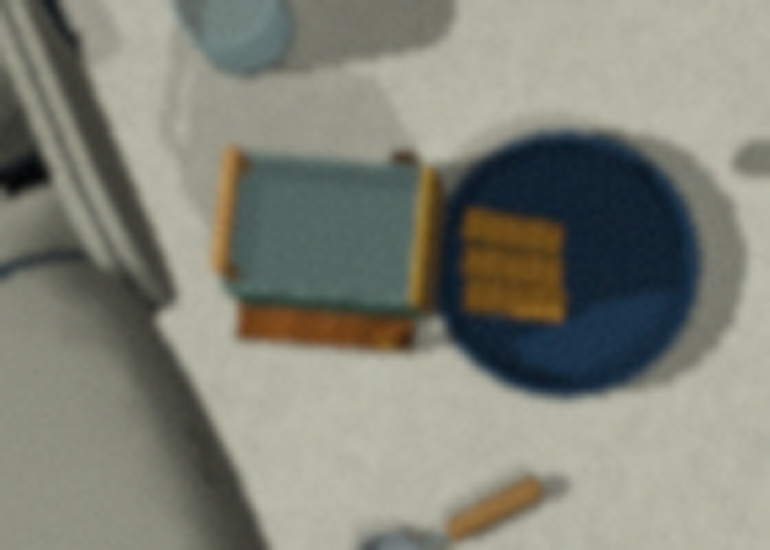

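The caddy is level and empty with its flap shut, and the three biscuits lie flat in the dish at (515,265), clear of the lip. The bystanders are in place: the larger picture differences come from the arm's body or its shadow. I'm handing the job in.

```bash
python3 -c "
from h import *
print(robot.sign_off())"
```

```text
the job is handed in; nothing more can be done
None
```

The job is done and handed in at about 16 s of the 64 s allowed. All three shortbread fingers are lying in the dish.

- **Dish:** I slid it about 16 cm with the two open fingers against its rim. It ended at about (0.550, 0.032), within roughly 5 mm of the landing point and just clear of the stand.
- **Tipping:** I pushed the hoop from behind with the closed fingers, to about 0.3 rad (17°) by estimate from the tool's travel. The highest wrist force I saw was about 5 N. The biscuits slid out by themselves, and I lowered the caddy back along the same path.
- **Last checks:** The pictures show the caddy level and empty with its flap shut. The biscuits are flat on the dish floor, with tops measured at about 0.021 m against 0.019 m expected. They lie inside the wall and clear of the lip, and the gripper touches nothing.
- **What disagreed:** One dish measurement during the push was clipped by my mask, so I corrected it and measured again.
- **Bystanders:** Comparing the pictures before and after gave large differences at the candle (top view only) and the teapot. I put these down to the arm's body or shadow; both look to be in place by eye in the side view.

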